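# Lock the tube carriage of a bead mill with its knurled collar

## Robot

A 6-joint arm with a two-finger parallel gripper is mounted at the origin on the work surface. World frame = base frame: x ahead of the robot, y to its left, z up, the work surface at z = 0. Lengths are in mm, angles in rad, forces in N, time in s.
With the tool pointing down it reaches from about 350 to 875 mm from the base axis. Payload 4.2 kg.
Tool frame: the origin (TCP) lies midway between the tips of the shut fingers; the grasp point (between the pads) lies 19 mm behind it; y points along the fingers, x is the direction in which the jaws open and shut, and the axes are right-handed (so a half turn about y gives the same grasp; the last joint's range is limited). The gripper opens to 85 mm and grips with 20 to 120 N. Pads are 22 mm wide; open, the fingers measure 114 mm over their backs; the gripper's body (76 mm by 85 mm) begins 54 mm behind the grasp point. The pads swing forward as they close: fully open they stand 13 mm farther back than shut.
Start: joints at [1.454, 0.385, 0.008, 0, -1.194, -0.259], TCP at [229.352, 581.375, 210.512] pointing down, gripper open.
Joint ranges: [-3.14, 3.14], [-1.21, 2.06], [-1.07, 1.41], [-3.16, 2.05], [-2.99, -0.16], [-3.1, 3.1]. Speed limits (rad/s): [2.79, 2.79, 3.14, 3.14, 3.14, 3.14].

## Interface

Orientations are given as a unit quaternion [x, y, z, w].
In Python, from bench import read_state, get_image, job_done gives the robot as it stands.
- The arm moves only by the tool play_rows, never from a script. Its argument "series" is a list of rows, each a list of 7 numbers: the shift along the tool's x, y, z in m, then the turn, a rotation vector about the tool's x, y, z in rad, then the finger opening in m, from 0 to 0.0854. In form: [[x, y, z, wx, wy, wz, claw], ...]. A call has 1 to 10 rows; each row shifts and turns the pose as measured when the row begins, along the tool's axes as they then stand; what a row does not reach is not made up. A row lasts 1/10 s, in which the tool goes at most 50 mm and 8.59 degrees, less where a joint would pass 70% of its speed; a pose out of reach is approached as far as the arm can. A call with a gripper value outside its range is refused whole. The fingers move at their own pace and stop on an object; the grip force is fixed at half the most. Time passes only in rows, so rows that do not move let the fingers close. It gives the time, the measured TCP pose, the force and the opening at its end, in the units of the state.
- read_state(): the state, without advancing time (a new reading comes with each control period).
- get_image(name): name is "side" or "top"; returns a dict with "color" (420x560x3 uint8, red, green, blue), "intrinsics" (3x3 intrinsics, pixels), "origin" and "orientation" of the camera in the world. Camera axes: x right, y down, z forward; pixel columns grow to the right and rows downward; lengths in mm; the calibration is good to about 2 mm. A picture is of the moment at which its call begins. There is no depth.
- job_done(): hands the job in, once; it reports no verdict.
The state is a dict: "clock": time; "joints": joint angles; "joint_vel": joint speeds; "joint_efforts": joint torques, N m; "position": TCP position; "ee_rot": TCP orientation; "contact_force": force on the tool from outside, world axes, zero at the start; "wrist_torque": the same for the moment, N m; "gripper_width": finger opening in mm.
Only numpy, scipy, OpenCV 4.12 (cv2) and the standard library are available. Lean on these libraries where they do the work, as an engineer would, in place of code of your own. Each camera call takes 0.05 s, during which the arm holds its last target. There are 200 camera calls.

## Task

The knurled locking collar of the bead mill has toppled over on the bench. Turn it closed end up and fit it over the mill's spindle, turn it until its hidden keyways drop over the cross pin, then push it fully home so that the sprung hold-down plate is right down on the tube caps. Finish holding it there: keep hold of the collar and keep it pushed home, because the spring lifts it again if you let go; leave the other things on the bench where they are.

Things in the scene. Friction and masses are not known exactly. Their poses are not given: they have to be found in the camera images.
- collar: the knurled locking collar: plain aluminium cap, 50 mm outside diameter (16-sided, so it lies without rolling), 46 mm tall, about 0.16 kg, closed at one end. Origin at the centre of its open end; z along its axis towards the closed end, so z points up when it is ready to fit. It starts lying on its side on the bench, origin 25 mm up
- keyways (a point): point on the collar's axis 8 mm inside the open end (same axes as the collar), where its land begins. The mouth before it is 32 mm wide; the land is 16 mm deep with a 19 mm bore, cut by four keyways 8 mm wide along the collar's +x, +y, -x, -y. Beyond it is a hollow; the closed end begins 38 mm from the open end
- home (a point): point fixed in the mill on its vertical spindle axis, at the height of the collar's underside (open end) when fully home: 154 mm above the bench. Axes are the mill's, z up. The housing (270 x 240 mm, deck 118 mm high) is white, its screen to its own -x; the axis is 30 mm from its middle towards +x. Round the axis lie a 180 mm tube carriage and the 142 mm hold-down plate
- pin (a point): point on the spindle axis level with the top of the cross pin, 20 mm above home; axes are the mill's and do not tell the pin's angle. The pin is round, 5 mm thick, 27 mm long, level, through the post at any angle about the axis, different each time. A collar at a wrong angle rests on it by its land, underside 12 mm above home, until turned, at most a quarter turn
- spindle_tip (a point): the very top of the spindle, 36 mm above home. The spindle is a fixed upright steel post of 16 mm diameter with a domed end; it does not turn (brake on). The pin enters a keyway over about 9 degrees of turn either side of true
- holddown (a joint): travel of the black hold-down plate down its spring, in m: 0 raised (its top 6 mm above home), 0.006 right down on the tube caps. The collar's underside meets it 6 mm before home. It takes about 4 N to start it moving and 7 N to keep it right down, so the collar's own weight does not do it
- bottle: amber reagent bottle, 68 mm diameter, 150 mm tall, standing; origin at the centre of its underside; leave alone
- beaker: glass beaker, 72 mm diameter, 90 mm tall, standing; origin at the centre of its underside; leave alone
- rack: grey tube rack, 70 x 130 x 40 mm with five capped tubes up to 52 mm; origin at the centre of its underside; leave alone
- tipbox: pipette tip box, 80 x 120 x 65 mm; origin at the centre of its underside; leave alone
- carriage: spare black tube carriage lying flat, 170 mm diameter, 44 mm tall in the middle; origin at the centre of its underside; leave alone
- beads: small jar, 42 mm diameter, 55 mm tall; origin at the centre of its underside; leave alone
- marker: marker pen lying on the bench, 130 x 12 x 12 mm, along its own x; origin at its middle, underside; leave alone
Not all that is in view belongs to the job. Leave any red look-alike of the collar alone.

How it is judged:
By the outcome, as a careful person would: the job done as asked, in the order asked, and still so for the second after the job is handed in, while the arm keeps its last pose, push and grip.
It also fails if it takes over 53 s, if anything falls off the work surface, if the arm or the gripper's body presses on something with over 40 N, if the wrist force passes 120 N, or if a joint passes its speed limit or range.

## Working session

There is one attempt and no reset: what is moved stays moved. The work goes in short steps, Python scripts to look and compute and a tool call to move; the robot and the scene stay as the last step left them, time stands still between calls to the robot, and variables do not carry over. Pictures are saved under pics/ and viewed, about 8 in all and at most 12, crops included, and the job is handed in when it is done.

Besides the shell and the picture viewer there is one more tool, called after "Emit:" as name([rows], argument=value, ...), one row to a line, values as JSON. play_rows: Moves the arm, as the interface text tells. Its arguments: {"type":"object","properties":{"series":{"type":"array","items":{"type":"array","items":{"type":"number"}}}},"required":["series"]}

```bash
mkdir -p pics; cat > h.py <<'E'
import numpy as np, cv2
from scipy.spatial.transform import Rotation as R
from bench import read_state, get_image, job_done
def snap(n,f=None):
    im=get_image(n)
    if f: cv2.imwrite('pics/'+f,im['color'][:,:,::-1])
    return im
def ray(im,u,v):
    K=np.array(im['intrinsics']); d=np.linalg.inv(K)@[u,v,1]
    return np.array(im['origin']),R.from_quat(im['orientation']).apply(d)
def onplane(im,u,v,z):
    o,d=ray(im,u,v); return o+d*(z-o[2])/d[2]
def proj(im,p):
    q=R.from_quat(im['orientation']).inv().apply(np.array(p,float)-im['origin']); q=np.array(im['intrinsics'])@q.T if q.ndim==1 else (np.array(im['intrinsics'])@q.T)
    return (q[:2]/q[2]).T
E
python3 - <<'E'
from h import *
for n in('top','side'):
    im=snap(n,n+'1.png'); print(n,im['origin'],im['orientation'],np.array(im['intrinsics']).tolist())
print(read_state())
E
```

```text
top [ 386.03190605  -11.53525139 1398.34519243] [ 0.71121712 -0.70090824  0.03657211 -0.03950092] [[396.5282338003203, 0.0, 281.3927773617805], [0.0, 396.5282338003203, 205.7280521550546], [0.0, 0.0, 1.0]]
side [  95.33115743 -885.71742794  698.52948403] [ 0.84685967 -0.18532707  0.10742564 -0.48676721] [[426.0136970161405, 0.0, 279.56220446412664], [0.0, 426.0136970161405, 204.26457703846026], [0.0, 0.0, 1.0]]
{'clock': 0.1, 'joints': array([ 1.45362364e+00,  3.85482101e-01,  6.74844061e-03, -4.37339833e-04,
       -1.19398805e+00, -2.58612462e-01]), 'joint_vel': array([-1.39067443e-03, -2.47363181e-03,  5.25292662e-03,  7.97552313e-04,
       -9.41260929e-06, -3.91525457e-04]), 'joint_efforts': array([-1.34607362e-04, -3.93319380e+01,  1.88929975e+01,  4.19791549e+00,
       -2.58616768e-03,  1.73842881e-06]), 'position': array([229.14812722, 580.86966563, 209.52368724]), 'ee_rot': array([ 0.39831288, -0.58420635,  0.58504628, -0.39720351]), 'contact_force': array([-0.23895219,  0.26647474, -0.42033224]), 'wrist_torque': array([ 0.02167683,  0.02352146, -0.03089008]), 'gripper_width': 85.67819821114384}
```

View pics/top1.png

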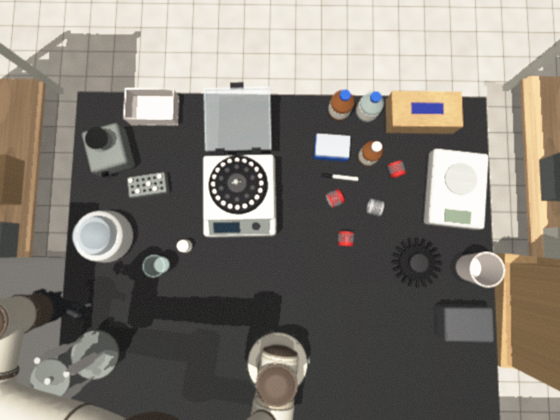

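View pics/side1.png

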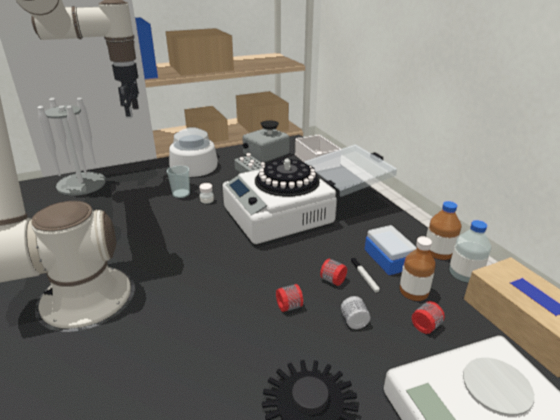

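The aluminium collar is at top (375,207) and side (355,313). The red look-alikes are at top (335,198), (346,238) and (397,169). Only the grey one matches "plain aluminium". The spindle is at top (236,182) and side (287,165). I'll enlarge these to confirm.

```bash
python3 - <<'E'
from h import *
t=cv2.imread('pics/top1.png');s=cv2.imread('pics/side1.png')
def crop(a,u,v,w,k): 
    return cv2.resize(a[v-w:v+w,u-w:u+w],(k,k),interpolation=cv2.INTER_CUBIC)
A=np.hstack([crop(t,375,207,18,400),crop(s,355,313,25,400)])
B=np.hstack([crop(t,236,182,10,200),crop(s,287,165,20,200),crop(t,236,190,50,200),crop(s,287,185,50,200)])
cv2.imwrite('pics/crop1.png',np.vstack([A,B]))
T=snap('top');print('collar',onplane(T,375,207,25),'spindle',onplane(T,236,182,190))
E
```

```text
collar [ 534.62644283 -330.49192168   25.        ] spindle [588.1867012  135.61189389 190.        ]
```

View pics/crop1.png

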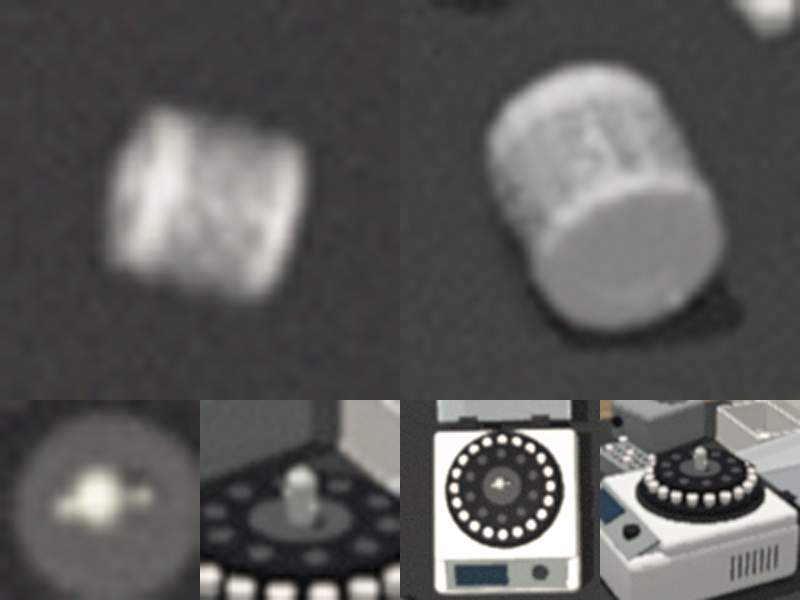

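The crop shows a single plain grey collar. Its closed face is toward the side camera, near side pixel (359,320), so the closed end points to about -y. The spindle post shows the pin running left to right in the top view. Next I'll measure.

```bash
cat >> h.py <<'E'
def tri(a,pa,b,pb):
    o1,d1=ray(a,*pa);o2,d2=ray(b,*pb);d1/=np.linalg.norm(d1);d2/=np.linalg.norm(d2)
    s=np.linalg.lstsq(np.c_[d1,-d2],o2-o1,rcond=None)[0]
    p,q=o1+s[0]*d1,o2+s[1]*d2; return (p+q)/2,np.linalg.norm(p-q)
E
python3 - <<'E'
from h import *
T=snap('top');S=snap('side');c={}
for n,im,(u,v),w,th in(('t',T,(375,207),14,85),('s',S,(355,313),26,85)):
    g=cv2.cvtColor(im['color'],cv2.COLOR_RGB2GRAY)[v-w:v+w,u-w:u+w]
    m=(g>th).astype(np.uint8); k,l,st,ce=cv2.connectedComponentsWithStats(m)
    i=l[w,w]; c[n]=ce[i]+[u-w,v-w]; ct=cv2.findContours((l==i).astype(np.uint8),0,1)[0][0]
    print(n,c[n],st[i],cv2.minAreaRect(ct), onplane(im,*c[n],25))
print('tri',tri(T,c['t'],S,c['s']))
a=onplane(S,355.75,312.5,25);b=onplane(S,358.75,319.9,25);print('axis side',b-a,np.degrees(np.arctan2(*(b-a)[1::-1])))
for p,q in(((150,105),(305,140)),((105,268),(265,303))):
    f=lambda p:onplane(T,357+p[0]*.09,189+p[1]*.09,25)
    d=f(q)-f(p);print('axis top',d,np.degrees(np.arctan2(d[1],d[0])))
# spindle tip
print('spindle', tri(T,(235.7,181.8),S,(287,161)))
for h in(174,190):print(onplane(T,235.7,181.8,h),onplane(S,287,161,h))
M=R.from_quat(read_state()['ee_rot']).as_matrix();print(M.round(3))
E
```

```text
t [375.18181818 206.78656126] [  5   5  19  18 253] ((14.029411315917969, 13.882353782653809), (17.46256446838379, 15.279745101928711), 14.03624439239502) [ 535.38255449 -331.13194269   25.        ]
s [355.06906077 311.84116022] [ 12   9  30  33 724] ((25.900005340576172, 24.799999237060547), (33.541019439697266, 24.149534225463867), 63.43495178222656) [ 534.84059581 -329.9441491    25.        ]
tri (array([ 534.8519926 , -330.70833054,   25.75336065]), np.float64(1.0045270450159047))
axis side [ -6.42591803 -21.21043594   0.        ] -106.85472019639994
axis top [-10.36731971 -48.46352593   0.        ] -102.07472415742477
axis top [-10.25351945 -49.84662662   0.        ] -101.62368582437658
spindle (array([590.61063169, 137.15499126, 182.99904226]), np.float64(1.3676554599892927))
[591.48315508 138.51591285 174.        ] [599.96324688 154.88441673 174.        ]
[588.79827503 136.55501273 190.        ] [584.57018762 123.14238883 190.        ]
[[-0.367 -0.     0.93 ]
 [-0.93  -0.001 -0.367]
 [ 0.001 -1.     0.   ]]
```

```bash
cat >> h.py <<'E'
from scipy.spatial.transform import Slerp
def ori(azx,az_t,down):   # tool x horizontal at az; y (fingers) toward az_t, pitched down deg
    x=np.array([np.cos(np.radians(azx)),np.sin(np.radians(azx)),0]);a,d=np.radians([az_t,down])
    y=np.array([np.cos(a)*np.cos(d),np.sin(a)*np.cos(d),-np.sin(d)])
    return R.from_matrix(np.c_[x,y,np.cross(x,y)])
def plan(p0,r0,p1,r1,n,claw):
    s=Slerp([0,1],R.concatenate([r0,r1]));rows=[]
    for i in range(n):
        a,b=s(i/n),s((i+1)/n);d=(np.array(p1)-p0)/n/1000
        rows.append([*a.inv().apply(d).round(3),*(a.inv()*b).as_rotvec().round(2),claw])
    return rows
def cur():
    s=read_state();return s['position'],R.from_quat(s['ee_rot'])
def show(rows): print(str([[float(v)+0 for v in r] for r in rows]).replace(' ',''))
E
python3 - <<'E'
from h import *
p0,r0=cur();rb=ori(167,77,45)
w=np.array([420,180,330]); rm=ori(-111.5-45,0,90)
show(plan(p0,r0,w,rm,11,.085)); print()
t=rb.apply([0,1,0]);g=np.array([533.4,-337.3,25])+22*t;print(t,g)
show(plan(w,rm,g-110*t,rb,15,.085))
E
```

```text
[[0.028,-0.011,0.03,0.0,0.07,0.0,0.085],[0.025,-0.011,0.031,0.0,0.07,0.0,0.085],[0.023,-0.011,0.033,0.0,0.07,0.0,0.085],[0.021,-0.011,0.035,0.0,0.07,0.0,0.085],[0.018,-0.011,0.036,0.0,0.07,0.0,0.085],[0.016,-0.011,0.037,0.0,0.07,0.0,0.085],[0.013,-0.011,0.038,0.0,0.07,0.0,0.085],[0.01,-0.011,0.039,0.0,0.07,0.0,0.085],[0.007,-0.011,0.04,0.0,0.07,0.0,0.085],[0.004,-0.011,0.04,0.0,0.07,0.0,0.085],[0.002,-0.011,0.04,0.0,0.07,0.0,0.085]]

[ 0.15906442  0.68898368 -0.70710678] [ 536.89941715 -322.14235904    9.44365081]
[[0.009,0.016,0.038,-0.05,0.04,0.02,0.085],[0.008,0.014,0.039,-0.05,0.04,0.02,0.085],[0.007,0.012,0.04,-0.05,0.04,0.02,0.085],[0.005,0.01,0.041,-0.05,0.04,0.02,0.085],[0.004,0.008,0.041,-0.05,0.04,0.02,0.085],[0.002,0.006,0.042,-0.05,0.04,0.02,0.085],[0.0,0.003,0.042,-0.05,0.04,0.02,0.085],[-0.001,0.001,0.042,-0.05,0.04,0.02,0.085],[-0.003,-0.001,0.042,-0.05,0.04,0.02,0.085],[-0.005,-0.003,0.042,-0.05,0.04,0.02,0.085],[-0.006,-0.005,0.042,-0.05,0.04,0.02,0.085],[-0.008,-0.007,0.041,-0.05,0.04,0.02,0.085],[-0.01,-0.009,0.04,-0.05,0.04,0.02,0.085],[-0.012,-0.011,0.039,-0.05,0.04,0.02,0.085],[-0.013,-0.012,0.038,-0.05,0.04,0.02,0.085]]
```

Emit:
play_rows([
  [0.028,-0.012,0.03,0,0.07,0,0.085],
  [0.025,-0.012,0.031,0,0.07,0,0.085],
  [0.023,-0.012,0.033,0,0.07,0,0.085],
  [0.021,-0.012,0.035,0,0.07,0,0.085],
  [0.018,-0.012,0.036,0,0.07,0,0.085],
  [0.016,-0.012,0.037,0,0.07,0,0.085],
  [0.013,-0.012,0.038,0,0.07,0,0.085],
  [0.01,-0.012,0.039,0,0.07,0,0.085],
  [0.007,-0.012,0.04,0,0.07,0,0.085],
  [0.004,-0.012,0.04,0,0.07,0,0.085],
])

```text
clock: 1.25
position: [403.2, 204.8, 331.9]
ee_rot: [0.168, -0.685, 0.69, -0.165]
contact_force: [0.3, 0.5, 0.1]
gripper_width: 84.9
```

```bash
python3 - <<'E'
from h import *
p0,r0=cur();rb=ori(167,77,45);s=read_state();print(s['joints'],r0.as_matrix().round(2))
t=rb.apply([0,1,0]);g=np.array([533.4,-337.3,25])+22*t
show(plan(p0,r0,g-110*t,rb,19,.085))
E
```

```text
[ 0.83400737  0.0168581  -0.16340114  0.00378062 -1.39691755 -0.35946185] [[-0.89 -0.    0.46]
 [-0.46 -0.01 -0.89]
 [ 0.   -1.    0.01]]
[[0.009,0.013,0.031,-0.04,0.03,0.01,0.085],[0.008,0.012,0.032,-0.04,0.03,0.01,0.085],[0.007,0.01,0.032,-0.04,0.03,0.01,0.085],[0.006,0.009,0.033,-0.04,0.03,0.01,0.085],[0.005,0.008,0.034,-0.04,0.03,0.01,0.085],[0.004,0.006,0.034,-0.04,0.03,0.01,0.085],[0.003,0.005,0.034,-0.04,0.03,0.01,0.085],[0.002,0.003,0.035,-0.04,0.03,0.01,0.085],[0.001,0.002,0.035,-0.04,0.03,0.01,0.085],[-0.001,0.0,0.035,-0.04,0.03,0.01,0.085],[-0.002,-0.001,0.035,-0.04,0.03,0.01,0.085],[-0.003,-0.002,0.035,-0.04,0.03,0.01,0.085],[-0.004,-0.004,0.034,-0.04,0.03,0.01,0.085],[-0.006,-0.005,0.034,-0.04,0.03,0.01,0.085],[-0.007,-0.006,0.034,-0.04,0.03,0.01,0.085],[-0.008,-0.007,0.033,-0.04,0.03,0.01,0.085],[-0.009,-0.009,0.032,-0.04,0.03,0.01,0.085],[-0.011,-0.01,0.032,-0.04,0.03,0.01,0.085],[-0.012,-0.011,0.031,-0.04,0.03,0.01,0.085]]
```

Emit:
play_rows([
  [0.009,0.013,0.031,-0.04,0.03,0.01,0.085],
  [0.008,0.012,0.032,-0.04,0.03,0.01,0.085],
  [0.007,0.01,0.032,-0.04,0.03,0.01,0.085],
  [0.006,0.009,0.033,-0.04,0.03,0.01,0.085],
  [0.005,0.008,0.034,-0.04,0.03,0.01,0.085],
  [0.004,0.006,0.034,-0.04,0.03,0.01,0.085],
  [0.003,0.005,0.034,-0.04,0.03,0.01,0.085],
  [0.002,0.003,0.035,-0.04,0.03,0.01,0.085],
  [0.001,0.002,0.035,-0.04,0.03,0.01,0.085],
  [-0.001,0,0.035,-0.04,0.03,0.01,0.085],
])

```text
clock: 2.25
position: [473.0, -123.4, 203.3]
ee_rot: [-0.049, 0.838, -0.54, 0.064]
contact_force: [1.2, 0.9, 0.4]
gripper_width: 85.0
```

Emit:
play_rows([
  [-0.002,-0.001,0.035,-0.04,0.03,0.01,0.085],
  [-0.003,-0.002,0.035,-0.04,0.03,0.01,0.085],
  [-0.004,-0.004,0.034,-0.04,0.03,0.01,0.085],
  [-0.006,-0.005,0.034,-0.04,0.03,0.01,0.085],
  [-0.007,-0.006,0.034,-0.04,0.03,0.01,0.085],
  [-0.008,-0.007,0.033,-0.04,0.03,0.01,0.085],
  [-0.009,-0.009,0.032,-0.04,0.03,0.01,0.085],
  [-0.011,-0.01,0.032,-0.04,0.03,0.01,0.085],
])

```text
clock: 3.05
position: [537.7, -385.3, 89.9]
ee_rot: [0.045, 0.918, -0.392, -0.027]
contact_force: [0.3, -0.4, 0.4]
gripper_width: 85.2
```

```bash
python3 - <<'E'
from h import *
p0,r0=cur();rb=ori(167,77,45);s=read_state();print(s['joints'],r0.as_matrix().round(2))
t=rb.apply([0,1,0]);g=np.array([533.4,-337.3,25])+22*t
show(plan(p0,r0,g-90*t,rb,6,.085))
E
```

```text
[-0.69675688  0.82727809  0.49830155 -0.60970757 -1.71173478  0.64787176] [[-0.99  0.06 -0.09]
 [ 0.1   0.69 -0.72]
 [ 0.01 -0.72 -0.69]]
[[0.002,0.002,0.002,0.0,0.01,0.02,0.085],[0.002,0.002,0.002,0.0,0.01,0.02,0.085],[0.002,0.002,0.002,0.0,0.01,0.02,0.085],[0.002,0.002,0.002,0.0,0.01,0.02,0.085],[0.002,0.002,0.002,0.0,0.01,0.02,0.085],[0.002,0.002,0.002,0.0,0.01,0.02,0.085]]
```

Emit:
play_rows([
  [0.004,0.004,0.004,0,0.02,0.03,0.085],
  [0.004,0.004,0.004,0,0.02,0.03,0.085],
  [0.003,0.003,0.003,0,0.02,0.03,0.085],
  [0,0,0,0,0,0,0.085],
])

```text
clock: 3.45
position: [523.1, -388.9, 58.9]
ee_rot: [0.101, 0.916, -0.386, -0.047]
contact_force: [0.2, -0.3, 0.1]
gripper_width: 85.3
```

```bash
python3 - <<'E'
from h import *
p0,r0=cur();rb=ori(167,77,45)
t=rb.apply([0,1,0]);g=np.array([533.4,-337.3,25])+22*t
print(r0.inv().apply(g-p0),(r0.inv()*rb).as_rotvec())
S=snap('side');c=S['color'][240:400,270:450,::-1];cv2.imwrite('pics/pre.png',cv2.resize(c,None,fx=3.5,fy=3.5,interpolation=2))
E
```

```text
[  0.92173707  83.01190643 -14.35745205] [-0.0139853  -0.00176632  0.00869261]
```

View pics/pre.png

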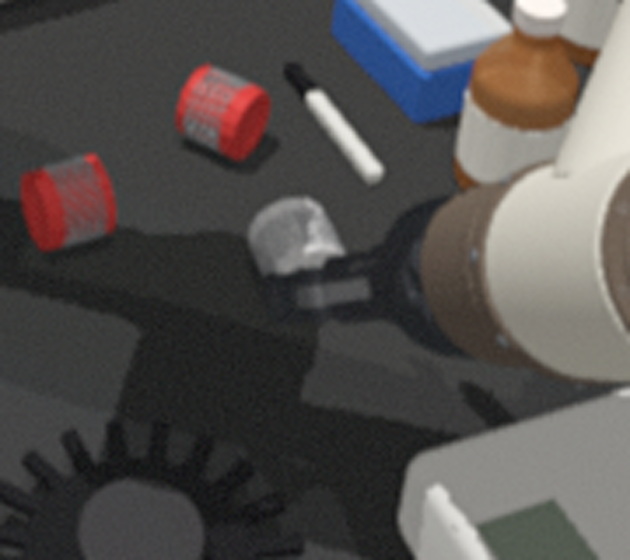

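The collar is at crop (295,240) and the fingers are coming in from the right at about (330,280). They are a little low (14 mm along tool z), so I'll correct that, advance and close.

Emit:
play_rows([
  [0.001,0,-0.014,-0.014,0,0.01,0.085],
  [0,0.02,-0.001,0,0,0,0.085],
  [0,0.02,0,0,0,0,0.085],
  [0,0.02,0,0,0,0,0.085],
  [0,0.012,0,0,0,0,0.085],
])

```text
clock: 4.0
position: [541.6, -326.9, 25.0]
ee_rot: [0.106, 0.917, -0.383, -0.037]
contact_force: [-0.3, 0.3, 0.5]
gripper_width: 84.8
```

```bash
python3 - <<'E'
from h import *
p0,r0=cur();rb=ori(167,77,45)
t=rb.apply([0,1,0]);g=np.array([533.4,-337.3,25])+22*t
print(r0.inv().apply(g-p0),(r0.inv()*rb).as_rotvec())
E
```

```text
[ 5.81313754 13.48425985  8.38528544] [-0.00378363  0.01075049 -0.00786527]
```

Emit:
play_rows([
  [0.004,0.008,0.005,0,0.01,-0.007,0.085],
  [0.002,0.005,0.003,0,0,0,0.085],
  [0,0,0,0,0,0,0.085],
])

```text
clock: 4.3
position: [537.5, -320.3, 10.6]
ee_rot: [0.103, 0.917, -0.382, -0.042]
contact_force: [-0.4, -0.2, -0.9]
gripper_width: 84.7
```

```bash
python3 - <<'E'
from h import *
p0,r0=cur();rb=ori(167,77,45)
t=rb.apply([0,1,0]);g=np.array([533.4,-337.3,25])+22*t
print(r0.inv().apply(g-p0),(r0.inv()*rb).as_rotvec(),p0)
E
```

```text
[ 0.20874231 -0.55401575  2.19986402] [-0.00411712  0.00365224  0.00091833] [ 537.53375102 -320.28471824   10.59980814]
```

Emit:
play_rows([
  [0,0,0.001,0,0,0,0.07],
  [0,0,0,0,0,0,0.055],
  [0,0,0,0,0,0,0.04],
  [0,0,0,0,0,0,0.04],
  [0,0,0,0,0,0,0.04],
  [0,0,0,0,0,0,0.04],
])

```text
clock: 4.9
position: [537.5, -324.2, 11.0]
ee_rot: [0.105, 0.917, -0.384, -0.041]
contact_force: [-0.2, 0.1, -0.7]
gripper_width: 48.0
```

Emit:
play_rows([
  [0,-0.014,-0.014,0,0,0,0.03],
  [0,-0.021,-0.021,0,0,0,0.03],
  [0,-0.025,-0.025,0,0,0,0.03],
  [0,-0.03,-0.03,0,0,0,0.03],
  [0,-0.03,-0.03,0,0,0,0.03],
  [0,-0.03,-0.03,0,0,0,0.03],
  [0,-0.03,-0.03,0,0,0,0.03],
])

```text
clock: 5.6
position: [534.0, -320.0, 273.0]
ee_rot: [0.102, 0.918, -0.381, -0.048]
contact_force: [0.6, 0.3, -1.5]
gripper_width: 48.1
```

```bash
python3 - <<'E'
from h import *
rg=R.from_quat([0.105,0.917,-0.384,-0.041]);d=rg.inv().apply(np.array([535,-330.5,25])-[537.5,-324.2,11]);print('d',d)
ax=rg.inv().apply([np.cos(np.radians(-103)),np.sin(np.radians(-103)),0]);print('axis in tool',ax)
p0,r0=cur();print(p0,read_state()['joints'],read_state()['contact_force'],read_state()['gripper_width'])
r1=ori(-122,-32,45);print('axis then',r1.apply(ax))
sp=np.array([589.8,136.8,0]);d[0]=0
tgt=sp+[0,0,190+45+23]-r1.apply(d);print(tgt,(r0.inv()*r1).magnitude()*57.3)
show(plan(p0,r0,tgt,r1,18,.03))
S=snap('side');c=S['color'][160:400,200:500,::-1];cv2.imwrite('pics/lift.png',cv2.resize(c,None,fx=2.4,fy=2.4,interpolation=2))
E
```

```text
d [  0.95028935 -14.677164    -5.06140366]
axis in tool [ 0.0011544  -0.70205355  0.71212322]
[ 534.04483099 -320.01086106  272.97311975] [-0.67021687  0.56843959  0.4885678  -0.71375322 -1.82656064  0.37349395] [ 0.63074733  0.34604142 -1.53414495] 48.08150224962861
axis then [ 0.00542664 -0.00475219  0.99997398]
[601.63644053 129.40377108 251.20063066] 109.90496992221554
[[0.002,0.019,-0.017,0.08,-0.08,0.0,0.03],[0.001,0.017,-0.018,0.08,-0.08,0.0,0.03],[-0.001,0.016,-0.02,0.08,-0.08,0.0,0.03],[-0.002,0.014,-0.021,0.08,-0.08,0.0,0.03],[-0.004,0.013,-0.021,0.08,-0.08,0.0,0.03],[-0.006,0.011,-0.022,0.08,-0.08,0.0,0.03],[-0.007,0.009,-0.022,0.08,-0.08,0.0,0.03],[-0.009,0.008,-0.022,0.08,-0.08,0.0,0.03],[-0.011,0.006,-0.022,0.08,-0.08,0.0,0.03],[-0.012,0.004,-0.022,0.08,-0.08,0.0,0.03],[-0.014,0.003,-0.021,0.08,-0.08,0.0,0.03],[-0.015,0.001,-0.02,0.08,-0.08,0.0,0.03],[-0.017,0.0,-0.019,0.08,-0.08,0.0,0.03],[-0.018,-0.001,-0.017,0.08,-0.08,0.0,0.03],[-0.019,-0.003,-0.016,0.08,-0.08,0.0,0.03],[-0.021,-0.004,-0.014,0.08,-0.08,0.0,0.03],[-0.022,-0.005,-0.012,0.08,-0.08,0.0,0.03],[-0.022,-0.006,-0.01,0.08,-0.08,0.0,0.03]]
```

View pics/lift.png

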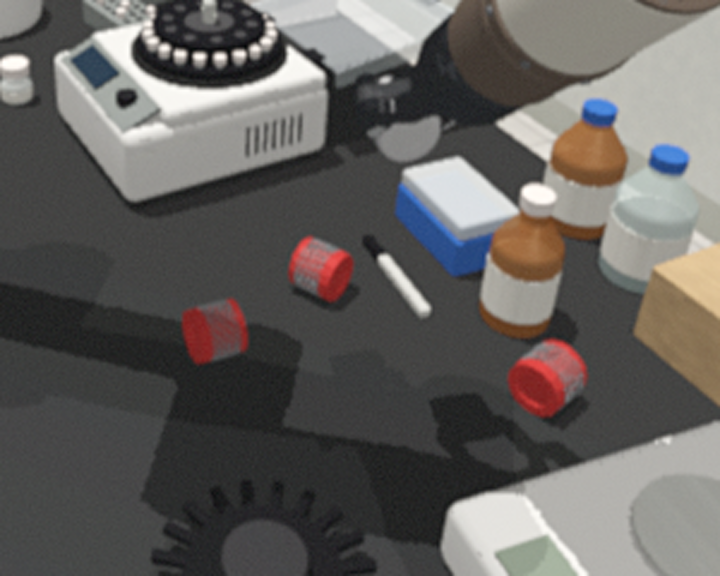

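The collar is held with its closed face toward the camera at crop (405,130), and nothing else has moved. Next I tip it upright and carry it over the spindle.

Emit:
play_rows([
  [0.002,0.018,-0.018,0.08,-0.08,0,0.03],
  [0.001,0.016,-0.02,0.08,-0.08,0,0.03],
  [-0.001,0.015,-0.022,0.08,-0.08,0,0.03],
  [-0.002,0.013,-0.022,0.08,-0.08,0,0.03],
  [-0.004,0.012,-0.022,0.08,-0.08,0,0.03],
  [-0.006,0.01,-0.022,0.08,-0.08,0,0.03],
  [-0.007,0.009,-0.022,0.08,-0.08,0,0.03],
  [-0.009,0.007,-0.022,0.08,-0.08,0,0.03],
  [-0.011,0.005,-0.022,0.08,-0.08,0,0.03],
  [-0.012,0.003,-0.022,0.08,-0.08,0,0.03],
])

```text
clock: 6.65
position: [563.4, -67.0, 285.1]
ee_rot: [0.072, -0.624, 0.723, -0.287]
contact_force: [0.1, -0.4, -2.4]
gripper_width: 48.0
```

```bash
python3 - <<'E'
from h import *
p0,r0=cur();print(p0,read_state()['joints'])
d=np.array([0,-14.7,-5.1]);r1=ori(-122,-32,45)
tgt=np.array([589.8,136.8,258])-r1.apply(d);print(tgt,(r0.inv()*r1).magnitude()*57.3)
show(plan(p0,r0,tgt,r1,9,.03))
E
```

```text
[563.37231946 -67.04595964 285.10048641] [ 0.24057828  0.06315811 -0.33598632  0.17319828 -0.86956779  0.18882349]
[601.67327908 129.3807518  251.2117749 ] 41.51538693474454
[[-0.014,0.004,-0.018,0.05,-0.06,0.0,0.03],[-0.015,0.003,-0.017,0.05,-0.06,0.0,0.03],[-0.016,0.002,-0.016,0.05,-0.06,0.0,0.03],[-0.017,0.001,-0.015,0.05,-0.06,0.0,0.03],[-0.017,0.0,-0.014,0.05,-0.06,0.0,0.03],[-0.018,-0.001,-0.013,0.05,-0.06,0.0,0.03],[-0.019,-0.001,-0.012,0.05,-0.06,0.0,0.03],[-0.02,-0.002,-0.011,0.05,-0.06,0.0,0.03],[-0.02,-0.002,-0.01,0.05,-0.06,0.0,0.03]]
```

Emit:
play_rows([
  [-0.014,0.004,-0.018,0.05,-0.06,0,0.03],
  [-0.015,0.003,-0.017,0.05,-0.06,0,0.03],
  [-0.016,0.002,-0.016,0.05,-0.06,0,0.03],
  [-0.017,0.001,-0.015,0.05,-0.06,0,0.03],
  [-0.017,0,-0.014,0.05,-0.06,0,0.03],
  [-0.018,-0.001,-0.013,0.05,-0.06,0,0.03],
  [-0.019,-0.001,-0.012,0.05,-0.06,0,0.03],
  [-0.02,-0.002,-0.011,0.05,-0.06,0,0.03],
  [-0.01,-0.001,-0.005,0.02,-0.03,0,0.03],
  [0,0,0,0,0,0,0.03],
])

```text
clock: 7.65
position: [589.8, 129.9, 262.9]
ee_rot: [0.189, -0.357, 0.795, -0.452]
contact_force: [-0.9, -0.2, -2.4]
gripper_width: 47.8
```

```bash
python3 - <<'E'
from h import *
p0,r0=cur();print(p0,read_state()['joints'])
d=np.array([0,-14.7,-5.1]);r1=ori(-122,-32,45)
tgt=np.array([589.8,136.8,258])-r1.apply(d);print(tgt,r0.inv().apply(tgt-p0),(r0.inv()*r1).as_rotvec())
S=snap('side');c=S['color'][90:240,200:400,::-1];cv2.imwrite('pics/hov.png',cv2.resize(c,None,fx=3,fy=3,interpolation=2))
T=snap('top');c2=T['color'][132:232,186:286,::-1]
cv2.imwrite('pics/hov.png',np.hstack([cv2.resize(c,(480,360),interpolation=2),cv2.resize(c2,(320,320),interpolation=2,).copy() if 0 else cv2.copyMakeBorder(cv2.resize(c2,(320,320),interpolation=2),0,40,0,0,0)]))
E
```

```text
[589.82216545 129.94621069 262.93332085] [ 0.67998559  0.13569822 -0.71458858  1.11972858 -0.77302385 -0.5262993 ]
[601.67327908 129.3807518  251.2117749 ] [-5.40368571 15.77608303 -0.28046867] [ 0.04622378 -0.00644285 -0.02503208]
```

View pics/hov.png

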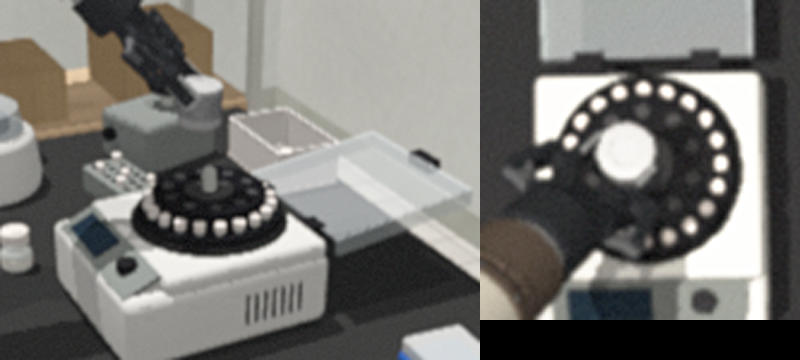

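The collar is upright, closed end up, at side crop (207,100) above the spindle tip (210,170). From the top its disc is at (626,150). Next: fix the pose, come lower, then measure collar against spindle.

Emit:
play_rows([
  [-0.003,0.008,0,0.025,0,-0.013,0.03],
  [-0.003,0.008,0,0.02,-0.006,-0.012,0.03],
  [0,0.005,-0.005,0,0,0,0.03],
  [0,0.005,-0.005,0,0,0,0.03],
  [0,0.005,-0.005,0,0,0,0.03],
  [0,0.003,-0.003,0,0,0,0.03],
  [0,0,0,0,0,0,0.03],
])

```text
clock: 8.45
position: [602.6, 123.9, 229.7]
ee_rot: [0.178, -0.339, 0.81, -0.445]
contact_force: [-0.7, 0.0, -1.8]
gripper_width: 47.9
```

```bash
cat > m.py <<'E'
from h import *
p0,r0=cur();d=np.array([0,-14.7,-5.1]);c=p0+r0.apply(d);print('tcp',p0,'collar c est',c,'axis',r0.apply([0,-.705,.709]),'joints',read_state()['joints'])
def disc(im,P,w,th):
    u,v=proj(im,P).round().astype(int);g=cv2.cvtColor(im['color'],cv2.COLOR_RGB2GRAY)[v-w:v+w,u-w:u+w]
    k,l,st,ce=cv2.connectedComponentsWithStats((g>th).astype(np.uint8)); return ce,st,(u-w,v-w)
T=snap('top');S=snap('side')
ce,st,o=disc(T,c+[0,0,23],14,170)
i=1+np.argmax(st[1:,4]);q=ce[i]+o;print('top disc',q,st[i],onplane(T,*q,c[2]+23))
g=cv2.cvtColor(S['color'],cv2.COLOR_RGB2GRAY);u,v=proj(S,c).round().astype(int);print('side proj',proj(S,c))
cv2.imwrite('pics/s2.png',cv2.resize(S['color'][v-40:v+50,u-50:u+50,::-1],None,fx=6,fy=6,interpolation=2))
t=cv2.imread('pics/top1.png',0).astype(float);s=cv2.imread('pics/side1.png',0)
w=t[174:190,228:244]; m=np.clip(w-130,0,None);yy,xx=np.mgrid[174:190,228:244];b=np.array([(m*xx).sum(),(m*yy).sum()])/m.sum();print('spindle top blob',b,onplane(T,*b,185))
# caps ring
k,l,stt,cc=cv2.connectedComponentsWithStats(((t>185)*255).astype(np.uint8)[150:220,200:275])
pts=np.array([onplane(T,*(cc[j]+[200,150]),150)[:2] for j in range(1,k) if 3<stt[j,4]<60 and 40<np.hypot(*(onplane(T,*(cc[j]+[200,150]),150)[:2]-[590,137]))<100])
A=np.c_[2*pts,np.ones(len(pts))];x=np.linalg.lstsq(A,(pts**2).sum(1),rcond=None)[0];print('ring',len(pts),x[:2],np.sqrt(x[2]+x[0]**2+x[1]**2))
E
python3 m.py
```

```text
tcp [602.60340847 123.94136841 229.68264083] collar c est [590.78615308 131.44315332 236.4779111 ] axis [-0.00442941 -0.01311206  0.9997572 ] joints [ 0.62298351  0.19596169 -0.7707856   1.30059753 -0.74581484 -0.70393768]
top disc [233.95780591 176.93670886] [  5   6  17  17 237] [591.40548061 133.50597594 259.4779111 ]
side proj [287.87943084 144.54069537]
spindle top blob [235.11470755 181.33844407] [591.05950317 139.02184194 185.        ]
ring 20 [592.34458902 137.95401068] 76.70263562027772
```

View pics/s2.png

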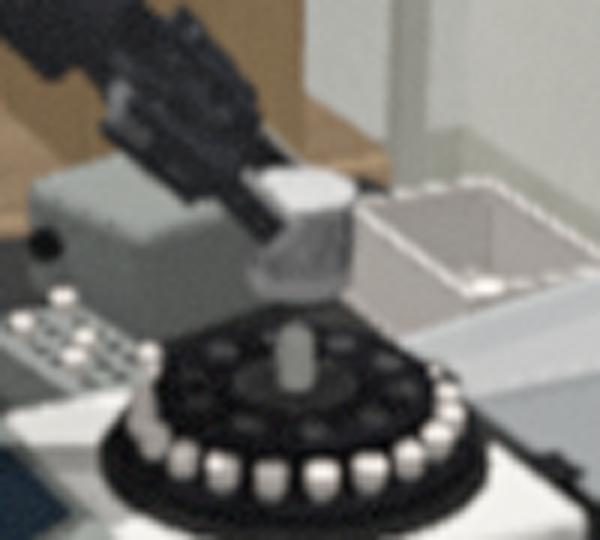

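The collar stands upright just above the post: side crop x 250–355 for the collar, with the post at x≈295. I'll get sub-pixel columns from the side view.

```bash
python3 - <<'E'
from h import *
S=snap('side');g=cv2.cvtColor(S['color'],cv2.COLOR_RGB2GRAY).astype(int)
s=cv2.imread('pics/side1.png',0)
for v in(160,163,166):print('spin',v,s[v,278:298])
for v in(146,149,152,154):print('col',v,g[v,274:303])
for P in([591.8,138.3,180],[591.8,138.3,236.5],[591.4,133.5,236.5],[590.8,131.4,236.5],[601.8,138.3,180],[591.8,148.3,180]):print(P,proj(S,P))
E
```

```text
spin 160 [ 31  36  35  37  53  62 132 203 215 211 191 144  73  32  38  45  48  44
  49  41]
spin 163 [ 31  34  35  31  34  89 148 140 131 131 129 120  71  34  40  49  54  52
  46  35]
spin 166 [ 72  84  85  88  88  90 112 127 129 130 139 155 122  94  89  88  84  70
  52  37]
col 146 [ 85  87  86  83  86  85  88  99 101 109 112 102 102 101 103 101  99  99
  89  90  86  80  95 139 161 162 162 161 156]
col 149 [ 85  87  88  85  87  95  98 100  95  88  89  98 100 102 104  98  92  95
  99  97  89  87 118 158 165 162 162 161 161]
col 152 [ 87  86  85  83  86  96 108 119 118 116 114 117 116 119 117 119 117 119
 115 111 117 126 143 159 163 162 162 162 162]
col 154 [ 82  85  85  85  84  86  88  96 101  99 104 107 108 107 113 110 108 105
  99  82 102 148 167 169 166 161 162 160 163]
[591.8, 138.3, 180] [286.95438036 161.7466583 ]
[591.8, 138.3, 236.5] [287.15740898 143.64241861]
[591.4, 133.5, 236.5] [287.76032355 144.24803084]
[590.8, 131.4, 236.5] [287.89050294 144.53793135]
[601.8, 138.3, 180] [290.03360415 161.15554636]
[591.8, 148.3, 180] [285.48420054 160.45672727]
```

```bash
cat > w.py <<'E'
import sys
from h import *
p0,r0=cur();a=list(map(float,sys.argv[1:]))
print('shift mm',r0.inv().apply(a[:3]).round(2),'down1mm',r0.inv().apply([0,0,-1]).round(3),'yaw1',r0.inv().apply([0,0,1]).round(3))
E
python3 w.py .8 4.8 0
```

```text
shift mm [-4.47 -1.31 -1.41] down1mm [ 0.015  0.707 -0.707] yaw1 [-0.015 -0.707  0.707]
```

Emit:
play_rows([
  [-0.0045,-0.0013,-0.0014,0,0,0,0.03],
  [0,0.005,-0.005,0,0,0,0.03],
  [0,0.005,-0.005,0,0,0,0.03],
  [0,0.005,-0.005,0,0,0,0.03],
  [0,0.002,-0.002,0,0,0,0.03],
  [0,0,0,0,0,0,0.03],
])

```text
clock: 9.2
position: [604.2, 131.1, 204.6]
ee_rot: [0.177, -0.339, 0.809, -0.446]
contact_force: [-0.1, -0.2, -1.9]
gripper_width: 48.2
```

```bash
python3 m.py | head -2
```

```text
tcp [604.20767025 131.12435898 204.62929607] collar c est [592.36515481 138.59328732 211.41677997] axis [-0.00598128 -0.01457729  0.99972883] joints [ 0.60565342  0.23151339 -0.79804107  1.38421906 -0.7206895  -0.79483995]
top disc [232.71304348 177.99130435] [  6   6  17  17 230] [592.69132862 140.31545456 234.41677997]
```

```bash
python3 w.py -.7 -2.1 0
```

```text
shift mm [2.15 0.36 0.41] down1mm [ 0.016  0.707 -0.707] yaw1 [-0.016 -0.707  0.707]
```

Emit:
play_rows([
  [0.002,0.0004,0.0004,0,0,0,0.03],
  [0,0,0,0,0,0,0.03],
  [0,0.0015,-0.0015,0,0,0,0.03],
  [0,0.0015,-0.0015,0,0,0,0.03],
  [0,0.0015,-0.0015,0,0,0,0.03],
  [0,0,0,0,0,0,0.03],
])

```text
clock: 9.9
position: [604.1, 129.5, 199.5]
ee_rot: [0.176, -0.339, 0.809, -0.446]
contact_force: [-0.1, -0.1, -2.0]
gripper_width: 47.8
```

```bash
python3 m.py | head -2
```

```text
tcp [604.13131236 129.52842325 199.48088238] collar c est [592.27039162 136.9843307  206.25052072] axis [-0.00866254 -0.0164459   0.9996802 ] joints [ 0.59294997  0.23558082 -0.80920959  1.41485638 -0.71112747 -0.82093492]
top disc [233.45575221 178.32743363] [  5   6  18  17 226] [592.62214955 138.7402645  229.25052072]
```

Emit:
play_rows([
  [0.0003,0.002,-0.002,0,0,0,0.03],
  [0,0.002,-0.002,0,0,0,0.03],
  [0,0.002,-0.002,0,0,0,0.03],
  [0,0,0,0,0,0,0.03],
])

```text
clock: 10.4
position: [604.2, 129.6, 190.6]
ee_rot: [0.176, -0.339, 0.809, -0.447]
contact_force: [0.0, -0.6, -2.1]
gripper_width: 47.7
```

```bash
python3 m.py | head -2
```

```text
tcp [604.18872477 129.64931709 190.56144589] collar c est [592.32307563 137.09975884 197.32881525] axis [-0.009071   -0.01680088  0.99967067] joints [ 0.58090806  0.24667221 -0.82086764  1.45158182 -0.70187857 -0.85517908]
top disc [233.78125    178.84821429] [  6   6  17  17 224] [592.62377821 138.86239615 220.32881525]
```

The post is inside the land bore with no side force. Going down to the pin.

Emit:
play_rows([
  [0,0.002,-0.002,0,0,0,0.03],
  [0,0.002,-0.002,0,0,0,0.03],
  [0,0.0015,-0.0015,0,0,0,0.03],
  [0,0.0015,-0.0015,0,0,0,0.03],
  [0,0.001,-0.001,0,0,0,0.03],
])

```text
clock: 11.0
position: [604.7, 129.3, 180.3]
ee_rot: [0.174, -0.338, 0.81, -0.447]
contact_force: [-4.8, 0.2, 6.9]
gripper_width: 47.9
```

Contact at about the pin height with 9 N. Next: turn about the axis with a light push.

Emit:
play_rows([
  [-0.0011,0.0005,-0.0005,-0.001,-0.057,0.057,0.03],
  [-0.0011,0.0005,-0.0005,-0.001,-0.057,0.057,0.03],
  [-0.0011,0.0005,-0.0005,-0.001,-0.057,0.057,0.03],
  [-0.0011,0.0005,-0.0005,-0.001,-0.057,0.057,0.03],
])

```text
clock: 11.4
position: [603.1, 135.3, 186.2]
ee_rot: [0.236, -0.303, 0.732, -0.563]
contact_force: [3.3, -14.5, -13.1]
gripper_width: 47.9
```

```bash
python3 m.py | head -2
```

```text
tcp [603.12504135 135.34267136 186.19442443] collar c est [589.60502252 138.92023874 193.01425598] axis [0.00576552 0.00191381 0.99983453] joints [ 0.29149344  0.17947318 -0.8981445   2.05309573 -0.43071976 -0.92945249]
top disc [233.35294118 179.8959276 ] [  6   6  16  17 221] [590.15529743 140.61900858 216.01425598]
```

Turning in the + direction drives joint 4 towards its limit (2.05) because the forearm and tool nearly align, so I must turn the other way. Undoing this first, with re-centring.

```bash
cat > c.py <<'E'
# move so collar axis is at A (kin) with yaw dpsi deg from now (world z), collar upright, underside height zu
import sys
from h import *
dpsi,zu,n=float(sys.argv[1]),float(sys.argv[2]),int(sys.argv[3]);A=np.array([592.3,137.1,0])
p0,r0=cur();y=r0.apply([0,1,0]);az=np.degrees(np.arctan2(y[1],y[0]));d=np.array([0,-14.7,-5.1])
c=p0+r0.apply(d);s=read_state();print('az',az.round(1),'c',c.round(1),'under',c[2]-23,'F',s['contact_force'].round(1),'j',s['joints'].round(2))
for i in range(n):
    a,b=i/n,(i+1)/n
def pose(f):
    r=ori(az-90+dpsi*f,az+dpsi*f,45); return r
r1s=[r0]+[pose((i+1)/n) for i in range(n)]
ps=[p0]+[np.array([A[0],A[1],(c[2])+(zu+23-c[2])*(i+1)/n])-r1s[i+1].apply(d) for i in range(n)]
for i in range(n): print([float(v) for v in (r1s[i].inv().apply(ps[i+1]-ps[i])/1000).round(4)]+[float(v) for v in (r1s[i].inv()*r1s[i+1]).as_rotvec().round(3)]+[.03])
E
python3 c.py -25 172 5
```

```text
az -14.7 c [591.7 139.9 197. ] under 174.0299933950428 F [-2.2 -5.6  2.4] j [ 0.29  0.18 -0.89  2.05 -0.43 -0.93]
[0.0037, 0.0012, 0.0005, -0.004, 0.06, -0.062, 0.03]
[0.0012, 0.0002, -0.0003, -0.0, 0.062, -0.062, 0.03]
[0.0012, 0.0002, -0.0003, 0.0, 0.062, -0.062, 0.03]
[0.0012, 0.0002, -0.0003, 0.0, 0.062, -0.062, 0.03]
[0.0012, 0.0002, -0.0003, -0.0, 0.062, -0.062, 0.03]
```

Emit:
play_rows([
  [0.0012,0.0002,-0.0002,0,0.03,-0.03,0.03],
  [0.0012,0.0002,-0.0002,0,0.03,-0.03,0.03],
  [0.0012,0.0002,-0.0003,0,0.05,-0.05,0.03],
  [0.0012,0.0002,-0.0003,0,0.06,-0.06,0.03],
  [0.0012,0.0002,-0.0003,0,0.06,-0.06,0.03],
])

```text
clock: 12.0
position: [602.6, 125.7, 189.0]
ee_rot: [0.176, -0.339, 0.817, -0.431]
contact_force: [1.0, 0.5, -0.9]
gripper_width: 47.6
```

```bash
python3 c.py -30 166 6
```

```text
az -34.2 c [591.  133.6 195.8] under 172.75431486202814 F [ 1.   0.5 -0.9] j [ 0.6   0.26 -0.81  1.4  -0.73 -0.84]
[-0.0024, 0.0001, -0.0015, -0.002, 0.056, -0.062, 0.03]
[0.0012, 0.0008, -0.0008, 0.0, 0.062, -0.062, 0.03]
[0.0012, 0.0008, -0.0008, 0.0, 0.062, -0.062, 0.03]
[0.0012, 0.0008, -0.0008, 0.0, 0.062, -0.062, 0.03]
[0.0012, 0.0008, -0.0008, -0.0, 0.062, -0.062, 0.03]
[0.0012, 0.0008, -0.0008, -0.0, 0.062, -0.062, 0.03]
```

```bash
python3 m.py | head -2
```

```text
tcp [602.5813817  125.74351066 188.99242328] collar c est [591.00802907 133.64505046 195.75431486] axis [-0.00151588 -0.00389572  0.99984425] joints [ 0.60286352  0.25790377 -0.80795284  1.3959334  -0.73484109 -0.83905044]
top disc [234.80269058 179.32286996] [  5   6  17  17 223] [591.49397393 135.94262526 218.75431486]
```

View pics/s2.png

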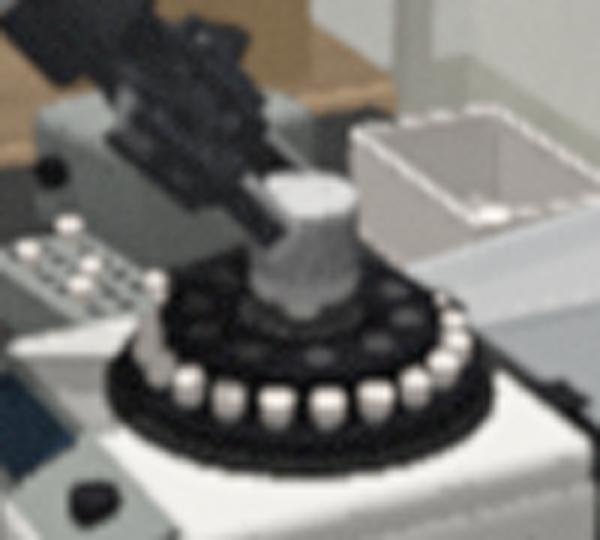

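The collar sits over the post, upright, with its underside just above the plate's centre at crop (300,305). Now I turn in the − direction with a light push, re-centring from readings.

```bash
sed -i 's/592.3,137.1,0/591.8,136.2,0/' c.py; python3 c.py 0 166 2
```

```text
az -33.8 c [592.  136.3 195.6] under 172.58939967632736 F [-0.3  1.8 -1.5] j [ 0.6   0.26 -0.81  1.4  -0.73 -0.84]
[0.0001, 0.0022, -0.0025, -0.002, -0.007, -0.0, 0.03]
[0.0, 0.0023, -0.0023, 0.0, 0.0, 0.0, 0.03]
```

Emit:
play_rows([
  [0,0.0022,-0.0024,-0.002,0,0,0.03],
  [0,0.0022,-0.0022,0,0,0,0.03],
  [0.0012,0.0005,-0.0005,0,0.05,-0.05,0.03],
  [0.0012,0.0005,-0.0005,0,0.05,-0.05,0.03],
  [0.0012,0.0005,-0.0005,0,0.05,-0.05,0.03],
  [0,0,0,0,0,0,0.03],
])

```text
clock: 12.7
position: [602.2, 124.3, 180.5]
ee_rot: [0.139, -0.357, 0.856, -0.346]
contact_force: [0.6, 0.4, -1.5]
gripper_width: 47.7
```

```bash
python3 c.py -20 165 5
```

```text
az -45.7 c [592.4 134.3 187.3] under 164.26745894015136 F [ 0.6  0.4 -1.5] j [ 0.69  0.33 -0.7   1.15 -0.88 -0.86]
[0.0001, -0.0014, -0.0012, 0.002, 0.037, -0.049, 0.03]
[0.001, -0.0001, 0.0001, 0.0, 0.049, -0.049, 0.03]
[0.001, -0.0001, 0.0001, 0.0, 0.049, -0.049, 0.03]
[0.001, -0.0001, 0.0001, -0.0, 0.049, -0.049, 0.03]
[0.001, -0.0001, 0.0001, 0.0, 0.049, -0.049, 0.03]
```

Emit:
play_rows([
  [0,0.0002,-0.002,0.002,0.04,-0.04,0.03],
  [0.0006,0.0008,-0.0008,0,0.05,-0.05,0.03],
  [0.0006,0.0008,-0.0008,0,0.05,-0.05,0.03],
  [0.0006,0.0008,-0.0008,0,0.05,-0.05,0.03],
])

```text
clock: 13.1
position: [599.6, 120.2, 179.9]
ee_rot: [0.088, -0.371, 0.896, -0.229]
contact_force: [-8.8, 5.8, 3.5]
gripper_width: 47.9
```

```bash
python3 c.py -20 165 5
```

```text
az -60.9 c [592.8 132.5 186.7] under 163.67143408293686 F [-8.8  5.8  3.5] j [ 0.75  0.42 -0.54  0.9  -1.07 -0.9 ]
[0.0001, -0.0028, -0.0025, -0.003, 0.031, -0.049, 0.03]
[0.001, -0.0002, 0.0002, -0.0, 0.049, -0.049, 0.03]
[0.001, -0.0002, 0.0002, 0.0, 0.049, -0.049, 0.03]
[0.001, -0.0002, 0.0002, -0.0, 0.049, -0.049, 0.03]
[0.001, -0.0002, 0.0002, -0.0, 0.049, -0.049, 0.03]
```

Emit:
play_rows([
  [0,-0.0022,-0.0022,0,0,0,0.03],
  [0,0.0002,-0.0014,0,0.03,-0.03,0.03],
  [0.0006,0.0003,-0.0013,0,0.05,-0.05,0.03],
  [0.0006,0.0003,-0.0013,0,0.05,-0.05,0.03],
  [0.0006,0.0003,-0.0013,0,0.05,-0.05,0.03],
])

```text
clock: 13.6
position: [595.3, 119.2, 178.1]
ee_rot: [0.037, -0.38, 0.917, -0.113]
contact_force: [-4.8, 4.6, 1.8]
gripper_width: 47.4
```

```bash
python3 c.py -20 165 5; python3 m.py | sed -n 2p
```

```text
az -75.4 c [591.9 132.8 184.8] under 161.8466409232862 F [-4.8  4.6  1.8] j [ 0.75  0.5  -0.37  0.72 -1.25 -0.95]
[0.0001, -0.0028, -0.002, -0.002, 0.025, -0.049, 0.03]
[0.001, -0.0005, 0.0004, -0.0, 0.049, -0.049, 0.03]
[0.001, -0.0005, 0.0004, -0.0, 0.049, -0.049, 0.03]
[0.001, -0.0005, 0.0004, -0.0, 0.049, -0.049, 0.03]
[0.001, -0.0005, 0.0004, -0.0, 0.049, -0.049, 0.03]
top disc [235.54205607 179.62616822] [  6   6  16  17 214] [592.4911569  135.03041972 207.84664092]
```

Emit:
play_rows([
  [0,-0.0017,-0.0017,0,0,0,0.03],
  [0,0.0005,-0.0022,0,0,0,0.03],
  [0,0.0008,-0.0012,0,0,0,0.03],
])

```text
clock: 14.0
position: [595.7, 120.3, 174.7]
ee_rot: [0.037, -0.379, 0.918, -0.114]
contact_force: [-4.8, 3.3, 3.7]
gripper_width: 48.2
```

```bash
python3 c.py -20 165 5; python3 m.py | sed -n 2p
```

```text
az -75.2 c [592.2 133.9 181.5] under 158.46704018875795 F [-4.8  3.3  3.7] j [ 0.75  0.5  -0.37  0.72 -1.24 -0.96]
[0.0007, -0.0026, -0.0008, -0.004, 0.023, -0.05, 0.03]
[0.001, -0.0009, 0.0009, 0.0, 0.049, -0.049, 0.03]
[0.001, -0.0009, 0.0009, 0.0, 0.049, -0.049, 0.03]
[0.001, -0.0009, 0.0009, 0.0, 0.049, -0.049, 0.03]
[0.001, -0.0009, 0.0009, 0.0, 0.049, -0.049, 0.03]
top disc [235.38317757 179.73364486] [  6   6  16  17 214] [592.73826236 135.92236603 204.46704019]
```

The collar is dropping (underside 158, from 164), so the keyway has found the pin. Pushing down.

Emit:
play_rows([
  [0,0.0006,-0.0018,0,0,0,0.03],
  [0,0.001,-0.0016,0,0,0,0.03],
  [0,0.0012,-0.0014,0,0,0,0.03],
  [0,0.0012,-0.0012,0,0,0,0.03],
])

```text
clock: 14.5
position: [595.6, 120.5, 170.5]
ee_rot: [0.036, -0.377, 0.918, -0.114]
contact_force: [-2.8, 2.6, 4.8]
gripper_width: 47.5
```

```bash
python3 c.py -20 165 1; python3 m.py | sed -n 2p
```

```text
az -75.2 c [592.2 134.1 177.2] under 154.21973420454316 F [-2.8  2.6  4.8] j [ 0.75  0.51 -0.38  0.73 -1.24 -0.97]
[0.0043, -0.0096, 0.0056, -0.005, 0.218, -0.248, 0.03]
top disc [235.375      180.13425926] [  6   6  16  17 216] [592.23112336 136.43814057 200.2197342 ]
```

Emit:
play_rows([
  [0,0.001,-0.0014,0,0,0,0.03],
  [0,0.0012,-0.0014,0,0,0,0.03],
  [0,0.0014,-0.0016,0,0,0,0.03],
  [0,0.0014,-0.0016,0,0,0,0.03],
])

```text
clock: 15.0
position: [595.7, 120.4, 169.0]
ee_rot: [0.035, -0.373, 0.92, -0.114]
contact_force: [-5.7, 2.5, 11.4]
gripper_width: 47.6
```

```bash
python3 c.py 0 154 1; python3 m.py | sed -n 2p
```

```text
az -75.2 c [592.3 134.1 175.5] under 152.4886400891922 F [-5.7  2.5 11.4] j [ 0.75  0.52 -0.38  0.73 -1.24 -0.98]
[-0.0002, -0.0025, -0.0007, -0.019, -0.03, -0.0, 0.03]
top disc [235.44859813 180.25700935] [  6   6  16  17 214] [592.1511552  136.4158268  198.48864009]
```

View pics/s2.png

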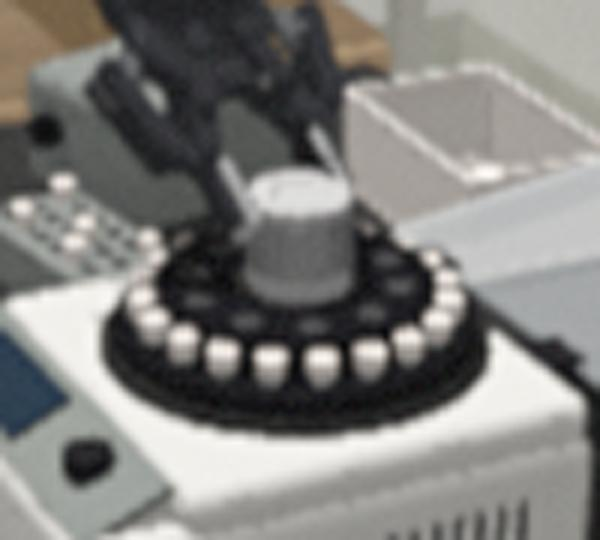

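The collar is seated on the plate at crop (300,250–300), upright. Pushing a little more to confirm a hard stop and keep a margin over 7 N.

Emit:
play_rows([
  [0,0.0012,-0.0025,0,0,0,0.03],
  [0,0.0018,-0.0025,0,0,0,0.03],
  [0,0.0018,-0.0025,0,0,0,0.03],
])

```text
clock: 15.4
position: [595.7, 120.2, 169.2]
ee_rot: [0.033, -0.366, 0.923, -0.114]
contact_force: [-6.6, 1.5, 13.5]
gripper_width: 47.5
```

```bash
python3 c.py 0 154 1; python3 m.py | sed -n 2p;  python3 c.py 0 154 1
```

```text
az -75.2 c [592.3 134.  175.5] under 152.51177232759983 F [-6.6  1.5 13.5] j [ 0.76  0.52 -0.38  0.74 -1.24 -0.99]
[-0.0003, -0.0025, -0.001, -0.033, -0.032, -0.001, 0.03]
top disc [235.42723005 180.22535211] [  6   6  16  17 213] [592.2445314  136.48118582 198.51177233]
az -75.2 c [592.2 134.  175.5] under 152.51947358228736 F [-5.9  1.2 13.3] j [ 0.76  0.52 -0.38  0.74 -1.24 -0.99]
[-0.0003, -0.0025, -0.0009, -0.033, -0.032, -0.001, 0.03]
```

Height has stopped falling while the force rises. I'll check plate travel in the side image: shift of the plate's hole pattern against the first picture, with the caps as a control (6 mm ≈ 1.9 px).

```bash
cat > pl.py <<'E'
from h import *
a=cv2.imread('pics/side1.png',0).astype(np.float32)
ims=[snap('side') for _ in range(4)];b=np.mean([cv2.cvtColor(i['color'],cv2.COLOR_RGB2GRAY).astype(np.float32) for i in ims],0)
S=ims[0]
print('px per 6mm',proj(S,[592,138,154])-proj(S,[592,138,160]))
def sh(P,w,h):
    u,v=proj(S,P).round().astype(int)
    t=a[v-h:v+h+1,u-w:u+w+1];q=b[v-h-4:v+h+5,u-w-4:u+w+5]
    up=lambda x:cv2.resize(x,None,fx=8,fy=8,interpolation=cv2.INTER_CUBIC)
    r=cv2.matchTemplate(up(q),up(t),cv2.TM_CCOEFF_NORMED);_,m,_,l=cv2.minMaxLoc(r);return ((np.array(l)-32)/8).tolist(),round(m,3)
C=np.array([592,138,0])
for ang in(-130,-100,-70,-40,-10):
    e=np.array([np.cos(np.radians(ang)),np.sin(np.radians(ang)),0])
    print(ang,'plate',sh(C+52*e+[0,0,158],7,4),'caps',sh(C+77*e+[0,0,148],8,3))
E
python3 pl.py
```

```text
px per 6mm [-0.02093716  1.84437496]
-130 plate ([0.25, 0.625], 0.669) caps ([0.0, 0.0], 0.995)
-100 plate ([0.0, 0.625], 0.67) caps ([0.0, 0.0], 0.995)
-70 plate ([-0.5, 0.875], 0.834) caps ([-0.125, 0.0], 0.991)
-40 plate ([-0.25, 1.0], 0.941) caps ([0.0, 0.0], 0.989)
-10 plate ([-0.25, 1.625], 0.94) caps ([-0.375, 0.25], 0.94)
```

```bash
python3 - <<'E'
from h import *
a=cv2.imread('pics/side1.png');b=np.mean([snap('side')['color'][:,:,::-1].astype(np.float32) for _ in range(6)],0).astype(np.uint8);cv2.imwrite('pics/now_side.png',b)
f=lambda x:cv2.resize(np.clip(x[150:200,250:325].astype(float)*1.8,0,255).astype(np.uint8),None,fx=8,fy=6,interpolation=cv2.INTER_CUBIC)
o=np.vstack([f(a),f(b)]);[cv2.line(o,(0,y),(599,y),(0,255,255),1) for y in range(50,600,50)];cv2.imwrite('pics/cmp.png',o)
E
```

```text
(no output)
```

View pics/cmp.png

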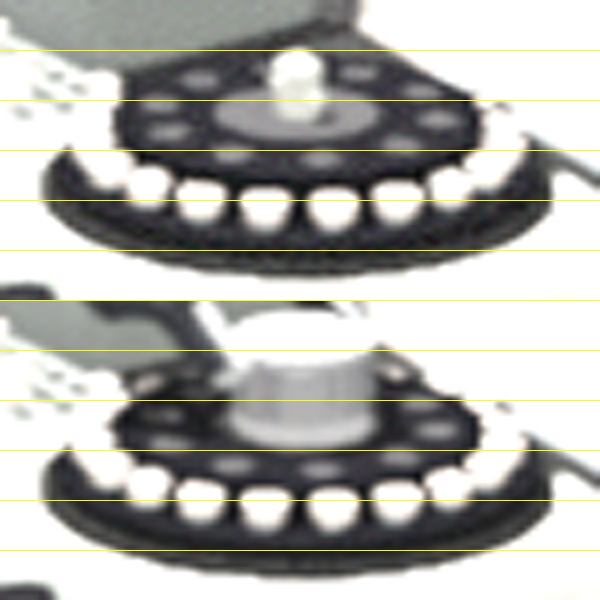

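The plate's holes moved from about (320,159) to (320,169) in the crop (from (402,145) to (402,157) for another), so the plate is nearly or fully down. I'll measure the hole centroids.

```bash
python3 - <<'E'
import cv2,numpy as np
a=cv2.imread('pics/side1.png',0).astype(np.float32);b=cv2.imread('pics/now_side.png',0).astype(np.float32)
up=lambda x:cv2.resize(x,None,fx=16,fy=16,interpolation=cv2.INTER_CUBIC)
for X,Y in((232,156),(320,159),(168,132),(402,145),(438,120),(420,92)):
    u,v=int(round(250+X/8)),int(round(150+Y/6))
    t=a[v-2:v+3,u-4:u+5];q=b[v-3:v+7,u-6:u+7]
    r=cv2.matchTemplate(up(q),up(t),cv2.TM_CCOEFF_NORMED);_,m,_,l=cv2.minMaxLoc(r);print((u,v),l[0]/16-2,l[1]/16-1,round(m,3))
E
```

```text
(279, 176) 0.3125 1.4375 0.81
(290, 176) -0.0625 1.875 0.979
(271, 172) 0.0 2.0625 0.934
(300, 174) -0.375 1.625 0.891
(305, 170) -0.3125 1.75 0.963
(302, 165) -0.3125 1.75 0.962
```

Emit:
play_rows([
  [0.001,0.002,-0.003,0,0,0,0.03],
  [0.001,0.003,-0.0035,0,0,0,0.03],
  [0.0005,0.003,-0.0035,0,0,0,0.03],
])

```text
clock: 16.3
position: [595.8, 119.8, 169.5]
ee_rot: [0.028, -0.359, 0.926, -0.117]
contact_force: [-8.1, 3.8, 18.3]
gripper_width: 47.8
```

```bash
python3 c.py 0 154 1|head -1; python3 pl.py >/dev/null;  python3 c.py 0 154 1|head -1; python3 - <<'E'
from h import *
print(read_state()['clock'],read_state()['gripper_width'],read_state()['joint_vel'].round(3))
E
```

```text
az -74.7 c [592.2 133.7 175.6] under 152.60855729260118 F [-8.1  3.8 18.3] j [ 0.76  0.52 -0.39  0.76 -1.25 -1.01]
az -74.7 c [592.2 133.8 175.6] under 152.60740022778128 F [-5.9  3.3 18. ] j [ 0.76  0.52 -0.39  0.76 -1.25 -1.01]
16.5 47.86316802773606 [ 0.001 -0.001  0.002 -0.003  0.001  0.   ]
```

Hard stop confirmed: net push about 20 N, no further travel, and the arm is still. Handing in.

```bash
python3 -c "
from bench import job_done,read_state
print(job_done());s=read_state();print(s['position'],s['contact_force'],s['gripper_width'])"
```

```text
the job is handed in; nothing more can be done
None
the job is handed in; nothing more can be done
```

The collar is fitted, closed end up, over the spindle and keyed on the cross pin. The gripper is still holding it pushed home. I handed in at about 16.5 s of the 53 s allowed; no verdict is reported.

**What I did:** I gripped the plain aluminium collar with the tool tilted 45°, lifted it, tipped it upright and lowered it over the spindle onto the pin. I then turned it about 42° under a light push until it dropped, and pressed it down.

**Last checks:**
- **Height:** the underside fell from 164.1 to 152.5 mm by arm position, about 11.6 mm of the expected 12. It then stopped while the net push rose from about 13 to 20 N, well above the 7 N needed.
- **Plate travel:** the plate's holes moved down about 1.75 px on average in the side view, ranging 1.4 to 2.1. Full travel should be 1.84 px, so the plate is down to within what the image can show. An earlier version of this check gave mixed values because its patches overlapped the tube caps.
- **Grip:** opening about 48 mm, arm still.

**What went less well:**
- **First turn:** I first turned it the wrong way, and joint 4 read 2.053 against its stated 2.05 limit for a moment. I reversed at once, but if the limit is exactly 2.05 this could count as a failure.
- **Side load and tilt:** a side force of about 7 N remains. The tool pitched a few degrees in the final push, but the collar looked upright in the last pictures.
- **Other items:** I never moved near the other bench items and saw none displaced, but I took no final picture of the whole bench.

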